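Hang the spanner in the display case and switch its lights off

ROBOT

A 6-joint arm with a two-finger parallel gripper is mounted at the origin on the work surface. World frame = base frame: x ahead of the robot, y to its left, z up, the work surface at z = 0. Lengths are in mm, angles in rad, forces in N, time in s.
With the tool pointing down it reaches from about 350 to 975 mm from the base axis. Payload 7.1 kg.
Tool frame: the origin (TCP) lies at the very end of the fingers, on their centre line; the grasp point (between the pads) lies 19 mm behind it; x points along the fingers, y is the direction in which the jaws open and shut, and the axes are right-handed (so a half turn about x gives the same grasp; the last joint's range is limited). The gripper opens to 88 mm and grips with 3 to 60 N. Pads are 20 mm wide; open, the fingers measure 115 mm over their backs; the gripper's body (75 mm by 178 mm) begins 61 mm behind the grasp point.
Start: joints at [-1.236, 0.423, 1.63, -0, 1.089, -0.019], TCP at [216.557, -586.266, 222.675] pointing down, gripper open.
Joint ranges: [-3, 3], [-0.9, 2.11], [0.09, 2.58], [-1.31, 4.45], [0.11, 2.69], [-2.54, 2.54]. Speed limits (rad/s): [2.39, 2.39, 3.01, 3.14, 3.14, 3.14].

INTERFACE

Orientations are given as a rotation vector (axis times angle).
In Python, from workcell import ctrl gives the robot as it stands. The module is installed in compiled form; this text tells all that it offers.
- The arm moves only by the tool carry_out, never from a script. Its argument "commands" is a list of rows, each a list of 6 numbers: the shift along the tool's x, y, z in m, then the turn, a rotation vector about the tool's x, y, z in degrees. In form: [[tx, ty, tz, rx, ry, rz], ...]. A call has 1 to 8 rows; each row shifts and turns the pose as measured when the row begins, along the tool's axes as they then stand; what a row does not reach is not made up. A row lasts 1/8 s, in which the tool goes at most 62.5 mm and 10.7 degrees, less where a joint would pass 70% of its speed; a pose out of reach is approached as far as the arm can. A call with a gripper value outside its range is refused whole. "grip" is the closure, from 0 (fully open) to 1 (shut), set as the call begins (left out, the last holds). The fingers move at their own pace and stop on an object; the grip force is fixed at half the most. Time passes only in rows, so rows that do not move let the fingers close. It gives the time, the measured TCP pose, the force and the opening at its end, in the units of the state.
- ctrl.get_obs(): the state, without advancing time (a new reading comes with each control period).
- ctrl.get_image(name): name is "scene" or "top" or "wrist"; returns a dict with "pixels" (420x560x3 uint8, blue, green, red), "intrinsics" (3x3 intrinsics, pixels), "rvec" (rotation vector, rad) and "tvec" (3), from world to camera coordinates, as OpenCV has them. Camera axes: x right, y down, z forward; pixel columns grow to the right and rows downward; lengths in mm; the calibration is good to about 2 mm. A picture is of the moment at which its call begins. There is no depth.
- ctrl.close_job(): hands the job in, once; it reports no verdict.
The state is a dict: "t": time; "qpos": joint angles; "qvel": joint speeds; "joint_torque": joint torques, N m; "ee_pos": TCP position; "orientation": TCP orientation; "ft_force": force on the tool from outside, world axes, zero at the start; "moment": the same for the moment, N m; "width": finger opening in mm.
Only numpy, scipy, OpenCV 4.12 (cv2) and the standard library are available. Lean on these libraries where they do the work, as an engineer would, in place of code of your own. Each camera call takes 0.05 s, during which the arm holds its last target. There are 200 camera calls.

TASK

Close up the clear display case for the night: hang the ring spanner by its ring on the hook deep inside the case, so that it hangs freely, and switch off the three display lights by flipping every toggle of the switch bank fully over, away from the side it leans to now. Leave the white bottle, the jar and the tape measure standing where they are.

Things in the scene. Friction and masses are not known exactly. Their poses are not given: they have to be found in the camera images.
- display_case: Clear acrylic display case fixed to the counter, 156 mm deep, 310 wide, 283 high, black base and edges, whole front side open. Origin on the counter at mid-width; x points from the open front to the back, z up. Its front edges lie at x = -75 mm, inner face of the back at x = +75, inner side walls at y = +-150, floor top at z = 12, underside of the roof (6 thick, clear) at z = 277
- rail_mid (a point): Middle of the dark steel rail on the case's back, axes as the case's; in the case frame x = 71 mm (front face of the rail), y = 0, z = 222. The rail is 14 mm high, as wide as the case. It carries ONE brass hook with a red foot plate (26 x 34 mm), set anywhere from y = -45 to +45 mm of this point: the hook's place is not measured, see it through the clear walls or feel for it. Nothing else is inside
- hook_line (a point): Point beneath the roof, axes as the case's, 50.5 mm in front of rail_mid (-x) and 15.5 above it: the hook's tip (centre of its rounded end) lies on the line through here along y, up to 45 mm to either side. The hook is a round bar 8 mm thick: level from the rail at rail_mid's height for 35 mm towards the open front, then rising at 45 degrees, still towards the front, to the tip
- spanner_grip (a point): Place to grip on the shank of the ring spanner (blue stripe), at mid-thickness. It is flat, 10 mm thick, 190 long, 125 to 250 g; x points along the shank to the ring, z square to the flat (up at the start). Shank 14 wide from x = -40 to +88; ring centre at x = 105; open jaw 34 wide, x = -40 to -65. It lies 26 mm above the counter on two ribs (x about -37, +62) of a wooden rest, 20 free beneath
- spanner_ring (a point): Centre of the spanner's ring, at mid-thickness; axes as those of spanner_grip, so z is the axis of the hole. The ring has an outer diameter of 40 mm, a hole of 24 mm and is 10 mm thick
- switch_bank: Black switch bank fixed to the counter, 190 mm along its x, 60 along y, 30 high; origin at the centre of its underside, z up. Three toggles stand in a row along its x, pivots at x = -50, 0 and +50 mm, y = 0, z = 30. Each is a steel stick with a red ball (10 mm) centred 45 mm from the pivot
- toggle0 (a joint): Toggle at x = -50 mm of the bank, in rad: 0 = on, leaning 0.4 rad from upright to the bank's -x; 1.3 = off, leaning 0.9 rad to +x. It turns easily (about 1 N at the ball) and stays where it is left; top of the ball 76 mm above the counter when on, 80 when upright, 63 when off. At the start within 0.15 of 0
- toggle1 (a joint): The same, at x = 0
- toggle2 (a joint): The same, at x = +50 mm
- spray: Bystander: white bottle with blue cap and label, 52 mm across, 170 high, standing; origin at the centre of its underside
- jar: Bystander: screw jar with dark lid, 66 mm across, 90 high, standing; origin at the centre of its underside
- tape: Bystander: yellow tape measure, 65 x 35 x 55 mm high, standing; origin at the centre of its underside

How it is judged (in metres and radians):
At the end, for the whole second after the job is handed in: The spanner hangs by its ring on the hook, released and at rest (slower than 40 mm/s), ring up, its shank within 0.3 rad of plumb, the ring's centre inside the case 200 to 240 mm above the counter and at most 70 mm from the back's inner face; all three toggles stand past 0.9 rad (of 1.3) (x of spanner_ring in the frame of display_case between 0.005 and 0.075 m and y of spanner_ring in the frame of display_case between -0.075 and 0.075 m and z of spanner_ring in the frame of display_case between 0.2 and 0.24 m and angle between spanner_ring's own x axis and vertical below 0.3 rad and linear speed of spanner below 0.04 m/s and value of joint each of toggle0, toggle1, toggle2 above 0.9 rad); the robot touches nothing.
It fails at once if the white bottle is shifted more than 25 mm or tipped (distance of spray from where it was at the start of the episode above 0.025 m or angle between spray's own z axis and vertical above 0.3 rad).
It fails at once if the jar is shifted more than 25 mm or tipped (distance of jar from where it was at the start of the episode above 0.025 m or angle between jar's own z axis and vertical above 0.3 rad).
It fails at once if the tape measure is shifted more than 25 mm or tipped (distance of tape from where it was at the start of the episode above 0.025 m or angle between tape's own z axis and vertical above 0.3 rad).
It also fails if it takes over 72 s, if anything falls off the work surface, if the arm or the gripper's body presses on something with over 40 N, if the wrist force passes 120 N, or if a joint passes its speed limit or range.

## Working session

There is one attempt and no reset: what is moved stays moved. The work goes in short steps, Python scripts to look and compute and a tool call to move; the robot and the scene stay as the last step left them, time stands still between calls to the robot, and variables do not carry over. Pictures are saved under pics/ and viewed, about 8 in all and at most 12, crops included, and the job is handed in when it is done.

Besides the shell and the picture viewer there is one more tool, called after "Request:" as name(argument=value, ...) on one line, values as JSON. carry_out: Moves the arm, as the interface text tells. Its arguments: {"type":"object","properties":{"commands":{"type":"array"},"grip":{"type":"number"}},"required":["commands"]}

```bash
mkdir -p pics; cat > h.py <<'E'
import numpy as np, cv2
from workcell import ctrl
from scipy.spatial.transform import Rotation as R
def img(n):
    d=ctrl.get_image(n); d['pixels']=np.array(d['pixels']); d['K']=np.array(d['intrinsics'],float).reshape(3,3)
    d['R']=cv2.Rodrigues(np.array(d['rvec'],float))[0]; d['t']=np.array(d['tvec'],float).reshape(3); d['c']=-d['R'].T@d['t']; return d
def ray(d,uv):
    v=d['R'].T@np.linalg.inv(d['K'])@np.array([uv[0],uv[1],1.]); return v/np.linalg.norm(v)
def onz(d,uv,z):
    v=ray(d,uv); return d['c']+v*(z-d['c'][2])/v[2]
def proj(d,p):
    q=d['K']@(d['R']@np.array(p,float)+d['t']); return q[:2]/q[2]
def tri(a,ua,b,ub):
    va,vb=ray(a,ua),ray(b,ub); A=np.stack([va,-vb],1); s=np.linalg.lstsq(A,b['c']-a['c'],rcond=None)[0]
    p,q=a['c']+s[0]*va,b['c']+s[1]*vb; return (p+q)/2,np.linalg.norm(p-q)
def pose():
    o=ctrl.get_obs(); return np.array(o['ee_pos']),R.from_rotvec(o['orientation']),o
E
python3 - <<'E'
from h import *
for n in ['scene','top','wrist']:
    d=img(n); print(n,d['c'].round(),d['R'][2].round(2)); np.save(n+'.npy',d,allow_pickle=True)
    cv2.imwrite(f'pics/{n}0.png',d['pixels'])
o=ctrl.get_obs(); print(o)
E
```

```text
scene [1070. -479.  987.] [-0.51  0.45 -0.73]
top [ 340.   26. 1276.] [ 0.15 -0.02 -0.99]
wrist [ 293. -559.  385.] [-0.28 -0.1  -0.95]
{'t': 0.15, 'qpos': array([-1.23602047e+00,  4.23661283e-01,  1.63047225e+00, -2.07139669e-05,
        1.08860964e+00, -1.89825104e-02]), 'qvel': array([-0.0001121 , -0.00193306, -0.00182829, -0.0003474 , -0.0008552 ,
       -0.00065921]), 'joint_torque': array([ 2.87180128e-04, -5.44982743e+01, -2.73919380e+01,  6.44456595e-02,
        2.04101333e-02, -6.10200300e-05]), 'ee_pos': array([ 216.40884231, -585.89554727,  222.09936708]), 'orientation': array([ 2.02913709,  0.36391748, -2.02954738]), 'ft_force': array([ 0.00809117,  0.61256597, -0.09915546]), 'moment': array([-0.00395313, -0.0033833 , -0.01815728]), 'width': 87.80453394386652}
```

View pics/scene0.png

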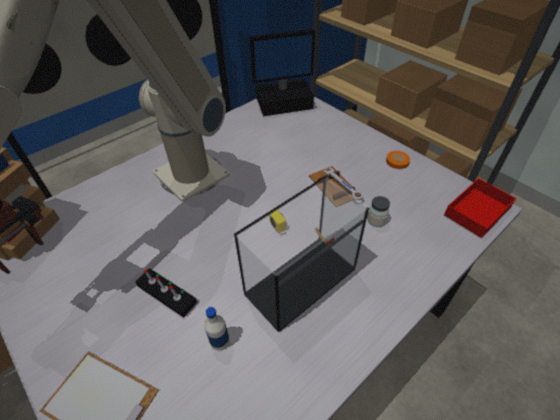

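View pics/top0.png

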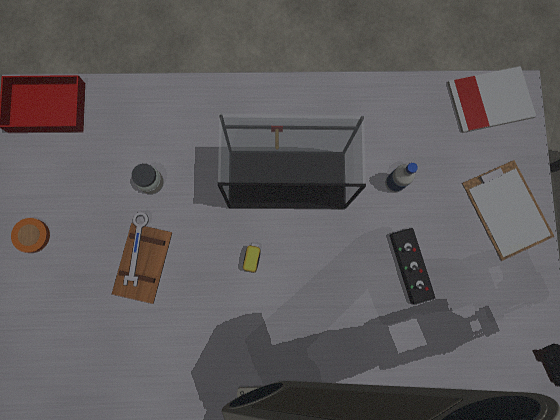

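The scene view shows the case with its open front facing the robot, the spanner on its rest at top (140,215)-(130,285), the hook at top (277,128-150), and the switch bank at top (411,266). I'll zoom in next.

```bash
python3 - <<'E'
from h import *
t=np.load('top.npy',allow_pickle=True).item()['pixels'];s=np.load('scene.npy',allow_pickle=True).item()['pixels']
def c(p,x,y,w,h,W,H): return cv2.resize(p[y:y+h,x:x+w],(W,H),interpolation=cv2.INTER_CUBIC)
m=np.zeros((600,800,3),np.uint8)
m[:300,:400]=c(t,210,105,160,120,400,300)  #2.5x
m[:300,400:]=c(t,100,205,80,60,400,300)   #5x
m[300:,:400]=c(t,372,222,80,60,400,300)[:300] #5x
m[300:,400:]=c(s,220,170,160,120,400,300) #2.5x
cv2.imwrite('pics/m1.png',cv2.convertScaleAbs(m,alpha=1.6))
E
```

```text
(no output)
```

View pics/m1.png

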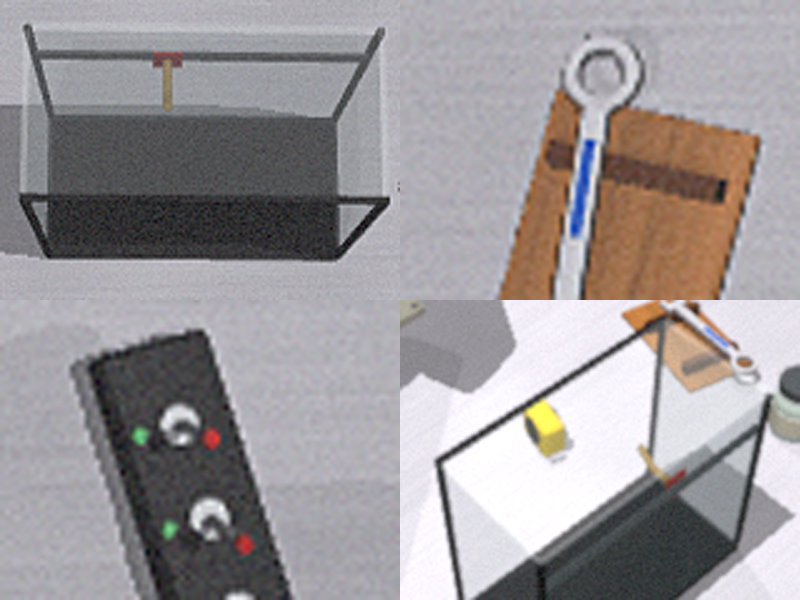

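The montage gives the hook bar clearly: foot at top px (277,129), tip at (277,148). It also shows the case floor corners and the spanner ring at (220,219)/5. The toggle lean is still unclear, so I'll compute positions and look at the bank more closely.

```bash
python3 - <<'E'
from h import *
T=np.load('top.npy',allow_pickle=True).item();S=np.load('scene.npy',allow_pickle=True).item();W=np.load('wrist.npy',allow_pickle=True).item()
A=lambda u,v:(210+u/2.5,105+v/2.5)
for n,p,z in [('floorBL',A(50,115),12),('floorBR',A(337,118),12),('floorFL',A(48,258),6),('floorFR',A(337,260),6),('roofFL',A(20,194),283),('roofFR',A(389,199),283),('railL',A(40,55),222),('railR',A(365,59),222),('hooktip',A(168,107),238),('hookfoot',A(167,60),222)]:
    print(n,onz(T,p,z).round(1))
# blue stripe
hsv=cv2.cvtColor(T['pixels'],cv2.COLOR_BGR2HSV)
m=cv2.inRange(hsv,(100,120,60),(130,255,255)); m[:, :100]=0; m[:,180:]=0
ys,xs=np.nonzero(m); P=np.array([onz(T,(x,y),31)[:2] for x,y in zip(xs,ys)]); print('stripe',len(xs),P.mean(0))
ring=onz(T,(100+600/5,205+76/5+0),26+5) ; 
print('ring',onz(T,(100+(602-400)/5,205+76/5),31))
u=np.linalg.svd(P-P.mean(0))[2][0];print('dir',u)
for n,p in [('jaw',(130.5,281)),]: print(n,onz(T,p,31))
for n in [(145,174),(411,168),(256,244)]: print(onz(T,n,90))
# bank: dark mask
g=T['pixels'].max(2); b=(g<50).astype(np.uint8); b[:, :380]=0; b[:,440:]=0; b[:222]=0; b[310:]=0
c=max(cv2.findContours(b,0,2)[0],key=cv2.contourArea); r=cv2.minAreaRect(c); print(r); print([onz(T,q,30).round() for q in cv2.boxPoints(r)])
m=np.zeros((600,800,3),np.uint8)
s=S['pixels'][255:325,125:209]; m[:300,:360]=cv2.resize(s,(360,300),interpolation=2)
m[:300,400:]=cv2.resize(W['pixels'],(400,300)); m[300:,:240]=cv2.resize(T['pixels'][225:310,380:448],(240,300),interpolation=2)
cv2.imwrite('pics/m2.png',cv2.convertScaleAbs(m,alpha=1.6))
E
```

```text
floorBL [717.2 123.8  12. ]
floorBR [ 709.9 -184.7   12. ]
floorFL [562.7 127.1   6. ]
floorFR [ 555.8 -179.5    6. ]
roofFL [568.6 128.  283. ]
roofFR [ 559.9 -180.6  283. ]
railL [710.5 116.3 222. ]
railR [ 703.3 -177.3  222. ]
hooktip [655.7   2.3 238. ]
hookfoot [704.4   2.  222. ]
stripe 42 [473.96830238 363.03917897]
ring [530.53898453 353.17562424  31.        ]
dir [-0.98999198  0.14112361]
jaw [375.67769782 374.44166545  31.        ]
[637.54849713 328.96668857  90.        ]
[ 643.74678482 -337.57372122   90.        ]
[458.10653072  55.29978186  90.        ]
((411.5300598144531, 265.8086242675781), (74.45814514160156, 25.03595733642578), 72.34988403320312)
[array([ 484., -286.,   30.]), array([ 503., -350.,   30.]), array([ 319., -397.,   30.]), array([ 302., -334.,   30.])]
```

View pics/m2.png

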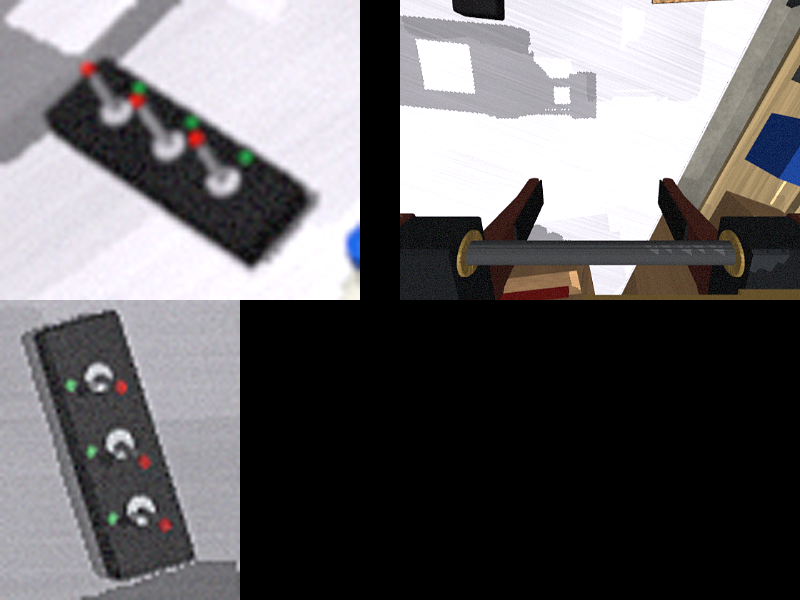

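```bash
python3 - <<'E'
from h import *
T=np.load('top.npy',allow_pickle=True).item();S=np.load('scene.npy',allow_pickle=True).item()
k=240/68;f=360/84
tb=[(121,87),(145,162),(166,225)]; sb=[(197,139),(137,101),(88,68)]
for a,b in zip(tb,sb):
    p,e=tri(T,(380+a[0]/k,225+a[1]/k),S,(125+b[0]/f,255+b[1]/f)); print('ball',p.round(1),e.round(1))
for a in [(99,78),(120,143),(141,210)]: print('disc',onz(T,(380+a[0]/k,225+a[1]/k),31).round(1))
for b in [(222,182),(166,145),(115,112)]: print('discS',onz(S,(125+b[0]/f,255+b[1]/f),31).round(1))
G=lambda u,v:(220+(u-400)/2.5,170+(v-300)/2.5)
p,e=tri(T,(277.2,147.8),S,G(642,449)); print('tip',p,e)
print('jar,spray,scene'); 
p,r,o=pose(); print(r.as_matrix().round(3), p)
E
```

```text
ball [ 439.  -338.7   71.9] 0.1
ball [ 386.  -352.8   70.8] 0.3
ball [ 341.9 -364.2   72.6] 0.4
disc [ 449.2 -335.4   31. ]
disc [ 401.6 -348.    31. ]
disc [ 353.  -360.3   31. ]
discS [ 450.7 -337.4   31. ]
discS [ 400.7 -350.3   31. ]
discS [ 354.  -362.7   31. ]
tip [656.80901349   2.21038522 234.51390117] 0.0690378120945502
jar,spray,scene
[[-0.     0.346 -0.938]
 [ 0.001 -0.938 -0.346]
 [-1.    -0.001 -0.   ]] [ 216.40884231 -585.89554727  222.09936708]
```

Both views agree: the balls stand at z≈71, lean towards the robot, and the bank runs along 14.5°. I'll close the fingers, turn, and go behind toggle 2.

Request:
carry_out(commands=[[0, 0, 0, 5.7, 0, 0], [0, -0.03, -0.042, 0, 0, 0], [0, -0.03, -0.042, 0, 0, 0], [0, -0.03, -0.042, 0, 0, 0], [0, -0.03, -0.042, 0, 0, 0], [0, -0.03, -0.042, 0, 0, 0], [0, -0.03, -0.042, 0, 0, 0], [0.06, 0, 0, 0, 0, 0]], grip=1)

```text
t: 1.15
ee_pos: [423.9, -344.4, 163.7]
orientation: [2.094, 0.255, -2.081]
ft_force: [1.5, -0.5, -1.1]
width: 11.1
```

```bash
cat > st.py <<'E'
from h import *
import sys
p,r,o=pose(); M=r.as_matrix(); print(o['t'],p.round(1),'x',M[:,0].round(3),'y',M[:,1].round(3),'z',M[:,2].round(3),'F',np.round(o['ft_force'],1),'w',round(o['width'],1))
for a in sys.argv[1:]:
    g=np.array(eval(a),float); print('to',g,'tool shift',(M.T@(g-p)).round(1))
E
python3 st.py 415.2,-345.5,50
```

```text
1.15 [ 423.9 -344.4  163.7] x [ 0.007 -0.004 -1.   ] y [ 0.245 -0.969  0.006] z [-0.969 -0.246 -0.006] F [ 1.5 -0.5 -1.1] w 11.1
to [ 415.2 -345.5   50. ] tool shift [113.7  -1.7   9.4]
```

Request:
carry_out(commands=[[0.03, -0.002, 0.009, 0, 0, 0], [0.03, 0, 0, 0, 0, 0], [0, 0, 0, 0, 0, 0]])

```text
t: 1.52
ee_pos: [413.2, -341.3, 98.2]
orientation: [2.089, 0.265, -2.087]
ft_force: [0.7, -0.3, -0.1]
width: 0.4
```

```bash
python3 st.py 415.2,-345.5,50
```

```text
1.525 [ 413.2 -341.3   98.2] x [ 0.001  0.001 -1.   ] y [ 0.248 -0.969 -0.001] z [-0.969 -0.248 -0.001] F [ 0.7 -0.3 -0.1] w 0.4
to [ 415.2 -345.5   50. ] tool shift [48.2  4.6 -0.9]
```

Request:
carry_out(commands=[[0.023, 0.004, 0, 0, 0, 0], [0.023, 0, 0, 0, 0, 0], [0, 0, -0.015, 0, 0, 0], [0, 0, -0.015, 0, 0, 0], [0, 0, -0.015, 0, 0, 0], [0, 0, -0.008, 0, 0, 0], [0, 0, 0, 0, 0, 0]])

```text
t: 2.4
ee_pos: [472.5, -334.0, 59.0]
orientation: [2.09, 0.259, -2.079]
ft_force: [-6.5, -1.3, 1.6]
width: 0.2
```

```bash
python3 st.py 450,-336.5,52
```

```text
2.4 [ 472.5 -334.    59. ] x [ 0.006 -0.005 -1.   ] y [ 0.25  -0.968  0.006] z [-0.968 -0.25  -0.004] F [-6.5 -1.3  1.6] w 0.2
to [ 450.  -336.5   52. ] tool shift [ 6.8 -3.3 22.4]
```

Request:
carry_out(commands=[[-0.022, 0, 0.003, 0, 0, 0], [-0.025, 0, 0, 0, 0, 0], [0, -0.001, 0.033, 0, 0, 0], [0, -0.001, 0.033, 0, 0, 0], [0, -0.001, 0.033, 0, 0, 0], [0, 0, 0, 0, 0, 0]])

```text
t: 3.15
ee_pos: [376.2, -357.9, 110.4]
orientation: [2.092, 0.255, -2.068]
ft_force: [1.3, -0.3, 0.5]
width: 0.5
```

```bash
python3 st.py 365.2,-358.3,54
```

```text
3.15 [ 376.2 -357.9  110.4] x [ 0.013 -0.011 -1.   ] y [ 0.253 -0.967  0.014] z [-0.967 -0.253 -0.01 ] F [ 1.3 -0.3  0.5] w 0.5
to [ 365.2 -358.3   54. ] tool shift [56.3 -3.2 11.3]
```

Request:
carry_out(commands=[[0.004, -0.003, 0.011, 0, 0.5, 0.5], [0.025, 0, 0, 0, 0, 0], [0.025, 0, 0, 0, 0, 0], [0, 0, -0.015, 0, 0, 0], [0, 0, -0.015, 0, 0, 0], [0, 0, -0.015, 0, 0, 0], [0, 0, -0.011, 0, 0, 0], [0, 0, 0, 0, 0, 0]])

```text
t: 4.15
ee_pos: [425.6, -343.2, 59.2]
orientation: [2.094, 0.248, -2.049]
ft_force: [-9.2, -1.8, 3.4]
width: 0.7
```

```bash
python3 st.py 401,-349,54
```

```text
4.15 [ 425.6 -343.2   59.2] x [ 0.025 -0.02  -0.999] y [ 0.258 -0.966  0.026] z [-0.966 -0.259 -0.018] F [-9.2 -1.8  3.4] w 0.7
to [ 401. -349.   54.] tool shift [ 4.7 -0.9 25.4]
```

Request:
carry_out(commands=[[-0.022, 0, 0.003, 0, 0, 0], [-0.025, 0, 0, 0, -1.1, -1.5], [0, -0.001, 0.033, 0, 0, 0], [0, -0.001, 0.033, 0, 0, 0], [0, -0.001, 0.037, 0, 0, 0], [0, 0, 0, 0, 0, 0]])

```text
t: 4.9
ee_pos: [326.8, -369.1, 112.1]
orientation: [2.083, 0.268, -2.068]
ft_force: [-0.0, -0.5, -0.7]
width: 0.6
```

```bash
python3 st.py 317.7,-370.8,54
```

```text
4.9 [ 326.8 -369.1  112.1] x [ 0.008 -0.008 -1.   ] y [ 0.262 -0.965  0.01 ] z [-0.965 -0.263 -0.006] F [-0.  -0.5 -0.7] w 0.6
to [ 317.7 -370.8   54. ] tool shift [58.  -1.3  9.5]
```

Request:
carry_out(commands=[[0.004, -0.001, 0.01, 0, -0.3, -0.6], [0.026, 0, 0, 0, 0, 0], [0.026, 0, 0, 0, 0, 0], [0, 0, -0.015, 0, 0, 0], [0, 0, -0.015, 0, 0, 0], [0, 0, -0.015, 0, 0, 0], [0, 0, -0.011, 0, 0, 0], [0, 0, 0, 0, 0, 0]])

```text
t: 5.9
ee_pos: [376.1, -357.5, 57.8]
orientation: [2.067, 0.283, -2.078]
ft_force: [-12.5, -9.2, 0.9]
width: 0.5
```

```bash
python3 st.py 353.5,-361.5,54
```

```text
5.9 [ 376.1 -357.5   57.8] x [-0.005 -0.005 -1.   ] y [ 0.272 -0.962  0.003] z [-0.962 -0.272  0.006] F [-12.5  -9.2   0.9] w 0.5
to [ 353.5 -361.5   54. ] tool shift [ 3.9 -2.3 22.8]
```

All three toggles met their stop, with a force rise each time. Next I lift, turn to the spanner's yaw and travel across.

Request:
carry_out(commands=[[-0.02, 0, 0.004, 0, 0, 0], [-0.05, 0, 0, 0, 0, 0], [-0.05, 0, 0, 8, 0, 0], [-0.05, 0, 0, 8, 0, 0], [0, -0.05, 0.003, 7.8, 0, 0], [0, -0.05, 0.003, 0, 0, 0], [0, -0.05, 0.003, 0, 0, 0], [0, -0.05, 0.003, 0, 0, 0]], grip=0)

```text
t: 6.9
ee_pos: [393.5, -155.5, 239.3]
orientation: [-2.159, 0.183, 2.132]
ft_force: [0.4, 0.2, 0.8]
width: 77.0
```

Request:
carry_out(commands=[[0, -0.05, 0.003, 0, 0, 0], [0, -0.05, 0.003, 0, 0, 0], [0, -0.05, 0.003, 0, 0, 0], [0, -0.05, 0.003, 0, 0, 0], [0, -0.05, 0.003, 0, 0, 0], [0, -0.04, 0.003, 0, 0, 0], [0, -0.03, 0.003, 0, 0, 0], [0, 0, 0, 0, 0, 0]])

```text
t: 7.9
ee_pos: [427.3, 183.6, 243.8]
orientation: [-2.182, 0.167, 2.113]
ft_force: [-0.6, -0.6, -0.6]
width: 88.0
```

```bash
python3 st.py 436.4,366,110
```

```text
7.9 [427.3 183.6 243.8] x [ 0.032 -0.009 -0.999] y [-0.148 -0.989  0.005] z [-0.988  0.148 -0.033] F [-0.6 -0.6 -0.6] w 88.0
to [436.4 366.  110. ] tool shift [ 132.3 -182.4   22.3]
```

Request:
carry_out(commands=[[0.01, -0.045, 0.005, -0.5, -1.9, -0.2], [0.02, -0.045, 0.005, 0, 0, 0], [0.03, -0.045, 0.004, 0, 0, 0], [0.03, -0.025, 0, 0, 0, 0], [0, -0.01, 0, 0, 0, 0], [0, 0, 0, 0, 0, 0]])

```text
t: 8.65
ee_pos: [440.9, 356.7, 156.0]
orientation: [-2.153, 0.149, 2.141]
ft_force: [0.2, 0.2, -0.8]
width: 87.8
```

```bash
python3 st.py 436.4,366,110; python3 - <<'E'
from h import *
d=img('wrist'); np.save('wrist1.npy',d,allow_pickle=True); t=img('top'); np.save('top1.npy',t,allow_pickle=True)
m=np.zeros((420,800,3),np.uint8); m[:,:560]=d['pixels']; m[:300,560:]=cv2.resize(t['pixels'][225:310,380:448],(240,300),interpolation=2)
cv2.imwrite('pics/w1.png',m)
E
```

```text
8.65 [440.9 356.7 156. ] x [ 0.005  0.002 -1.   ] y [-0.141 -0.99  -0.003] z [-0.99   0.141 -0.005] F [ 0.2  0.2 -0.8] w 87.8
to [436.4 366.  110. ] tool shift [46.  -8.5  6. ]
```

View pics/w1.png

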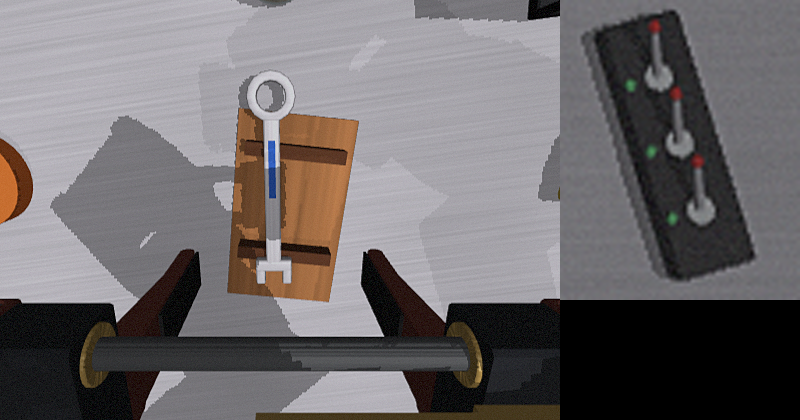

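Wrist view: ring at (270,94), shank running to the jaw at (273,271), ribs at rows 152 and 252. In the top inset all three toggles now lean over to +x.

```bash
python3 - <<'E'
from h import *
d=np.load('wrist1.npy',allow_pickle=True).item(); t=np.load('top1.npy',allow_pickle=True).item()
a=onz(d,(270.5,94),31); b=onz(d,(273.3,262),31); tip=onz(d,(273.5,284),31); u=(a-b)/np.linalg.norm(a-b)
print(a,b,tip,np.linalg.norm(a-tip),u, np.degrees(np.arctan2(u[1],u[0])))
print('ribs',[np.linalg.norm(a-onz(d,q,31)) for q in [(271,150),(272.5,252)]])
g=a-95*u; print('grasp',g, 'x spanner 10'); 
p,r,o=pose(); print('tool shift',r.as_matrix().T@(np.array([g[0],g[1],12.5])-p))
m=r.as_matrix(); print('tool -z angle',np.degrees(np.arctan2(-m[1,2],-m[0,2])))
k=240/68
for P,q in [((450,-336.5),(655-560,28)),((401,-349),(677-560,93)),((353.5,-361.5),(698-560,161))]:
    w=onz(t,(380+q[0]/k,225+q[1]/k),58); print('ball rel pivot',w[:2]-P)
E
```

```text
[534.80191336 350.80166482  31.        ] [384.64527048 370.90670557  31.        ] [361.26490547 374.20158086  31.        ] 175.10753603905192 [ 0.99115498 -0.13270949  0.        ] -7.626191471475957
ribs [np.float64(45.505437560369636), np.float64(141.09400182221268)]
grasp [440.64219038 363.4090662   31.        ] x spanner 10
tool shift [143.69807904  -7.02526295   1.84059581]
tool -z angle -8.142456526884772
ball rel pivot [32.89644557  9.68756643]
ball rel pivot [34.86749783  9.10792947]
ball rel pivot [33.73567176  9.51709752]
```

Request:
carry_out(commands=[[0.035, -0.007, 0.003, -0.5, 0, 0], [0.035, 0, 0, 0, 0, 0], [0.03, 0, 0, 0, 0, 0], [0.02, 0, 0, 0, 0, 0], [0, 0, 0, 0, 0, 0]])

```text
t: 9.38
ee_pos: [444.2, 361.2, 41.1]
orientation: [-2.16, 0.139, 2.13]
ft_force: [-0.3, -0.2, 0.2]
width: 87.7
```

```bash
python3 st.py 439.4,364,12.5
```

```text
9.375 [444.2 361.2  41.1] x [ 0.014  0.008 -1.   ] y [-0.138 -0.99  -0.01 ] z [-0.99   0.138 -0.013] F [-0.3 -0.2  0.2] w 87.7
to [439.4 364.   12.5] tool shift [28.5 -1.8  5.5]
```

Request:
carry_out(commands=[[0.01, -0.002, 0.005, 0, -0.7, 0.5], [0.012, 0, 0, 0, 0, 0], [0.006, 0, 0, 0, 0, 0], [0, 0, 0, 0, 0, 0]])

```text
t: 9.88
ee_pos: [441.3, 364.7, 14.6]
orientation: [-2.151, 0.146, 2.143]
ft_force: [0.0, 1.3, 0.2]
width: 87.9
```

Request:
carry_out(commands=[[0, 0, 0, 0, 0, 0], [0, 0, 0, 0, 0, 0], [0, 0, 0, 0, 0, 0], [0, 0, 0, 0, 0, 0], [0, 0, 0, 0, 0, 0], [0, 0, 0, 0, 0, 0]], grip=1)

```text
t: 10.62
ee_pos: [441.7, 365.1, 15.4]
orientation: [-2.152, 0.145, 2.142]
ft_force: [0.4, 0.5, 0.1]
width: 31.1
```

```bash
python3 st.py 439.4,364,12.5
```

```text
10.625 [441.7 365.1  15.4] x [ 0.005  0.005 -1.   ] y [-0.139 -0.99  -0.005] z [-0.99   0.139 -0.004] F [0.4 0.5 0.1] w 31.1
to [439.4 364.   12.5] tool shift [2.9 1.4 2.2]
```

Request:
carry_out(commands=[[0.002, 0, 0, 0, 0, 0], [0, 0, 0, 0, 0, 0], [0, 0, 0, 0, 0, 0], [0, 0, 0, 0, 0, 0]])

```text
t: 11.12
ee_pos: [441.6, 365.0, 13.2]
orientation: [-2.152, 0.145, 2.142]
ft_force: [0.8, -0.2, 0.2]
width: 13.6
```

Request:
carry_out(commands=[[-0.02, 0, 0, 0, 0, 0], [-0.03, 0, 0, 0, 0, 0], [-0.03, 0, 0, 0, 0, 0], [-0.03, 0, 0, 0, 0, 0], [0, 0, 0, 0, 0, 0]])

```text
t: 11.75
ee_pos: [441.0, 364.5, 130.3]
orientation: [-2.152, 0.144, 2.141]
ft_force: [-0.5, 0.4, -1.4]
width: 13.9
```

```bash
python3 st.py
```

```text
11.75 [441.  364.5 130.3] x [ 0.005  0.005 -1.   ] y [-0.139 -0.99  -0.006] z [-0.99   0.139 -0.005] F [-0.5  0.4 -1.4] w 13.9
```

Spanner held (width 13.9 mm). I'll pitch up while moving in front of the case, and write a pose helper for the ring target.

Request:
carry_out(commands=[[-0.05, 0, 0, 0, 0, 0], [-0.03, 0.01, 0, -6.5, 0, 0], [0, 0.04, 0, 0, 9, 0], [0, 0.045, 0, 0, 9, 0], [0, 0.045, 0, 0, 9, 0], [0, 0.045, 0, 0, 9, 0], [0, 0.045, 0, 0, 9, 0], [0, 0, 0, 0, 0, 0]])

```text
t: 12.75
ee_pos: [447.4, 87.7, 250.8]
orientation: [-2.839, -0.083, 1.285]
ft_force: [-0.6, 0.1, -1.2]
width: 13.6
```

```bash
cat > go.py <<'E'
from h import *
import sys
# usage: go.py x y z theta  (ring centre in case frame)
O=np.array([636.5,-28.2,0]); a=np.radians(-1.29); cx=np.array([np.cos(a),np.sin(a),0]); cy=np.array([-np.sin(a),np.cos(a),0]); Z=np.array([0,0,1.])
RT=np.array([-17.8,0.2,-92.])
p,r,o=pose(); M=r.as_matrix(); C=np.stack([cx,cy,Z],1)
ring=C.T@(p+M@RT-O); print('t',o['t'],'TCP',p.round(1),'ring case',ring.round(1),'theta',np.degrees(np.arcsin(-M[2,0])).round(1),'F',np.round(o['ft_force'],1),'w',round(o['width'],1),'q',np.round(o['qpos'],2))
if len(sys.argv)>4:
    x,y,z,th=map(float,sys.argv[1:5]); th=np.radians(th)
    X=np.cos(th)*cx-np.sin(th)*Z; Zt=-(np.sin(th)*cx+np.cos(th)*Z); Y=np.cross(Zt,X); G=np.stack([X,Y,Zt],1)
    P=O+C@np.array([x,y,z])-G@RT
    print('goal TCP',P.round(1),'shift',(M.T@(P-p)).round(1),'rot',np.degrees(R.from_matrix(M.T@G).as_rotvec()).round(1))
E
python3 go.py -90 30.5 242 45
```

```text
t 12.75 TCP [447.4  87.7 250.8] ring case [-134.3  111.6  324.9] theta 48.6 F [-0.6  0.1 -1.2] w 13.6 q [ 0.23 -0.08  2.41 -0.8   0.13  2.54]
goal TCP [494.8   5.7 164.4] shift [91.3 87.5 21.5] rot [0.8 3.7 4.3]
```

The wrist is close to its limits (q5=0.13, q6=2.54). Bringing the tool level calls for the other wrist branch (q4≈π). I'll pitch down again and move to the robot's right, so the tool passes the forearm axis on the correct side.

Request:
carry_out(commands=[[0, 0.02, 0, 0, -9, 0], [0, 0.045, 0, 0, -9, 0], [0, 0.045, 0, 0, 0, 0], [0, 0.045, 0, 0, 0, 0], [0, 0.045, 0, 0, 0, 0], [0, 0.045, 0, 0, 0, 0], [0, 0, 0, 0, 0, 0]])

```text
t: 13.62
ee_pos: [454.0, -70.0, 246.3]
orientation: [2.764, -0.0, -1.479]
ft_force: [-0.4, 0.6, -1.2]
width: 13.3
```

```bash
python3 go.py -110 -120 290 60
```

```text
t 13.625 TCP [454.  -70.  246.3] ring case [-114.9  -44.   312.2] theta 56.3 F [-0.4  0.6 -1.2] w 13.3 q [-0.28 -0.06  2.32  0.47  0.34  0.88]
goal TCP [ 453.1 -143.9  228.6] shift [14.5 73.8 11. ] rot [ 1.4 -3.7  0.5]
```

Request:
carry_out(commands=[[0, 0.04, 0, 0, 0, 0], [0, 0.03, 0, 0, 6, 0], [0, 0, 0, 0, 6, 0], [0, 0, 0, 0, 6, 0], [0, 0, 0, 0, 6, 0], [0, 0, 0, 0, 6, 0], [0, 0, 0, 0, 0, 0]])

```text
t: 14.5
ee_pos: [455.6, -102.8, 239.8]
orientation: [-2.937, -0.095, 1.035]
ft_force: [0.6, 0.6, -1.9]
width: 13.6
```

```bash
python3 go.py -110 -100 245 28
```

```text
t 14.5 TCP [ 455.6 -102.8  239.8] ring case [-135.3  -79.4  322.6] theta 38.7 F [ 0.6  0.6 -1.9] w 13.6 q [-0.57  0.06  2.47  1.87  0.52 -0.73]
goal TCP [ 496.8 -124.9  155.4] shift [83.4 27.8 39.7] rot [ 0.1 10.9  4.8]
```

The wrist is now on the other branch (q4=1.87). Next is the pre-insert pose.

Request:
carry_out(commands=[[0.03, 0, 0.013, 0, 5, 2], [0.03, 0, 0.013, 0, 5, 2], [0.02, -0.02, 0.01, 0, 0, 0], [0, -0.04, 0, 0, 0, 0], [0, -0.04, 0, 0, 0, 0], [0, 0, 0, 0, 0, 0]])

```text
t: 15.25
ee_pos: [496.4, 26.7, 188.3]
orientation: [-2.97, -0.116, 0.841]
ft_force: [0.2, -0.5, -1.4]
width: 13.7
```

```bash
python3 go.py -95 30.5 243 28
```

```text
t 15.25 TCP [496.4  26.7 188.3] ring case [-108.    48.1  275.8] theta 31.4 F [ 0.2 -0.5 -1.4] w 13.7 q [-0.05  0.36  2.55  2.96  0.8  -1.44]
goal TCP [514.7   5.2 153.4] shift [31.9 24.9 19.4] rot [-1.2  3.7  6. ]
```

Request:
carry_out(commands=[[0.016, 0.012, 0.009, -0.6, 1.8, 3], [0.016, 0.012, 0.009, -0.6, 1.8, 3], [0, 0, 0, 0, 0, 0]])

```text
t: 15.62
ee_pos: [520.1, 11.1, 156.3]
orientation: [-3.033, 0.013, 0.748]
ft_force: [-0.4, 0.2, -1.6]
width: 13.7
```

```bash
python3 go.py -95 30.5 243 28; python3 - <<'E'
from h import *
t=img('top'); s=img('scene'); w=img('wrist'); np.save('t2.npy',t,allow_pickle=True); np.save('s2.npy',s,allow_pickle=True)
def c(p,x,y,w,h,W,H): return cv2.resize(p[y:y+h,x:x+w],(W,H),interpolation=cv2.INTER_CUBIC)
m=np.zeros((600,800,3),np.uint8)
m[:300,:400]=c(t['pixels'],220,110,140,105,400,300)
m[:300,400:]=c(s['pixels'],230,170,140,105,400,300)
m[300:,:400]=cv2.resize(w['pixels'],(400,300))
cv2.imwrite('pics/m3.png',cv2.convertScaleAbs(m,alpha=1.5))
E
```

```text
t 15.625 TCP [520.1  11.1 156.3] ring case [-90.2  35.4 246. ] theta 27.7 F [-0.4  0.2 -1.6] w 13.7 q [ 0.    0.56  2.53  3.15  1.04 -1.55]
goal TCP [514.7   5.2 153.4] shift [-3.4  5.9  4.9] rot [-0.5 -0.3  0.9]
```

View pics/m3.png

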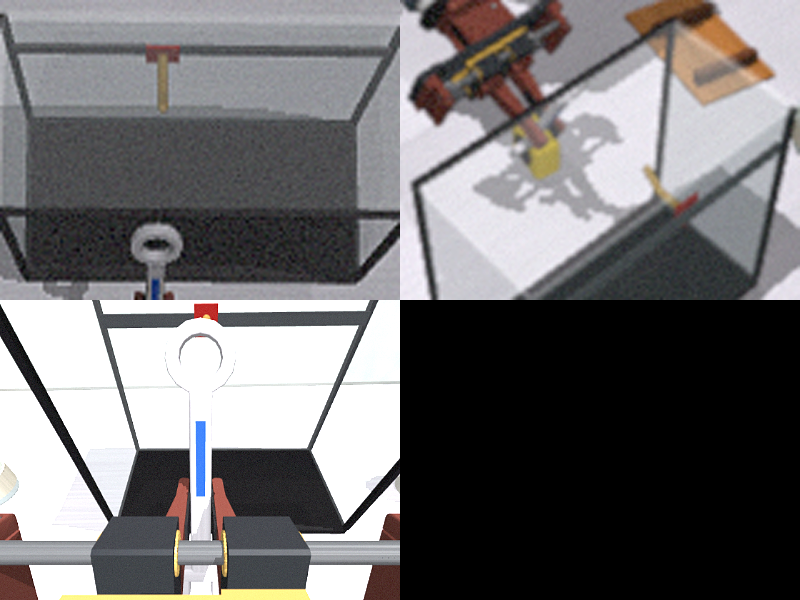

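In the top view the ring is at crop (157,243), in front of the case, and the hook at (163,50-108). The wrist view shows the foot plate just above the ring. Now I'll compare ring and hook in the same camera.

```bash
python3 - <<'E'
from h import *
t=np.load('t2.npy',allow_pickle=True).item(); k=400/140
A=lambda u,v:(220+u/k,110+v/k)
O=np.array([636.5,-28.2,0]); a=np.radians(-1.29); C=np.array([[np.cos(a),-np.sin(a),0],[np.sin(a),np.cos(a),0],[0,0,1]])
for n,p,z in [('ring',A(156.5,243.5),246),('bar mid',A(163,80),228),('tip',A(163.5,108),236),('foot',A(162.5,53),224),('floorFL',A(27,280),6),('frontbeam',A(160,213),283),('railL',A(18,48),229),('railR',A(385,51),229)]:
    print(n,(C.T@(onz(t,p,z)-O)).round(1))
E
```

```text
ring [-89.8  35.8 246. ]
bar mid [ 44.2  31.2 228. ]
tip [ 19.1  30.8 236. ]
foot [ 67.6  31.6 224. ]
floorFL [-76.7 152.9   6. ]
frontbeam [-74.5  33.8 283. ]
railL [ 68.7 144.8 229. ]
railR [  69.4 -143.5  229. ]
```

```bash
python3 go.py -10 31 242 28
```

```text
t 15.775 TCP [519.6  10.  158.6] ring case [-91.   34.4 248.4] theta 27.5 F [ 0.5 -0.1 -1.2] w 13.6 q [ 0.    0.56  2.53  3.15  1.04 -1.56]
goal TCP [599.7   3.8 152.4] shift [ 74.    5.1 -31.7] rot [-0.4 -0.5  0.8]
```

Request:
carry_out(commands=[[0.022, 0.003, -0.008, -0.4, -0.5, 0.8], [0.022, 0.002, -0.008, 0, 0, 0], [0.02, 0, -0.008, 0, 0, 0], [0, 0, 0, 0, 0, 0]])

```text
t: 16.27
ee_pos: [588.9, 3.1, 155.2]
orientation: [-3.038, 0.031, 0.752]
ft_force: [-1.1, 0.2, -0.6]
width: 13.3
```

```bash
python3 go.py 5 31 241 28
```

```text
t 16.275 TCP [588.9   3.1 155.2] ring case [-21.2  29.4 244.9] theta 27.8 F [-1.1  0.2 -0.6] w 13.3 q [-0.01  0.56  2.39  3.15  0.89 -1.57]
goal TCP [614.7   3.5 151.4] shift [24.6 -1.  -8.7] rot [-0.3 -0.2  0.2]
```

Request:
carry_out(commands=[[0.012, -0.001, -0.004, 0, 0, 0], [0.012, 0, -0.004, 0, 0, 0], [0, 0, 0, 0, 0, 0]])

```text
t: 16.65
ee_pos: [613.8, 3.4, 151.9]
orientation: [-3.037, 0.031, 0.752]
ft_force: [0.0, 0.9, -1.8]
width: 14.1
```

```bash
python3 go.py 20 31 237.5 28; python3 - <<'E'
from h import *
t=img('top'); s=img('scene'); w=img('wrist')
def c(p,x,y,w,h,W,H): return cv2.resize(p[y:y+h,x:x+w],(W,H),interpolation=cv2.INTER_CUBIC)
m=np.zeros((600,800,3),np.uint8)
m[:300,:400]=c(t['pixels'],240,115,80,60,400,300)
m[:300,400:]=c(s['pixels'],280,205,80,60,400,300)
m[300:,:400]=c(w['pixels'],180,0,200,150,400,300)
cv2.imwrite('pics/m4.png',cv2.convertScaleAbs(m,alpha=1.4))
E
```

```text
t 16.65 TCP [613.8   3.4 151.9] ring case [  3.8  30.2 241.5] theta 27.8 F [ 0.   0.9 -1.8] w 14.1 q [-0.01  0.57  2.34  3.15  0.85 -1.56]
goal TCP [629.7   3.2 147.9] shift [16.  -0.1 -3.9] rot [-0.4 -0.2  0.2]
```

View pics/m4.png

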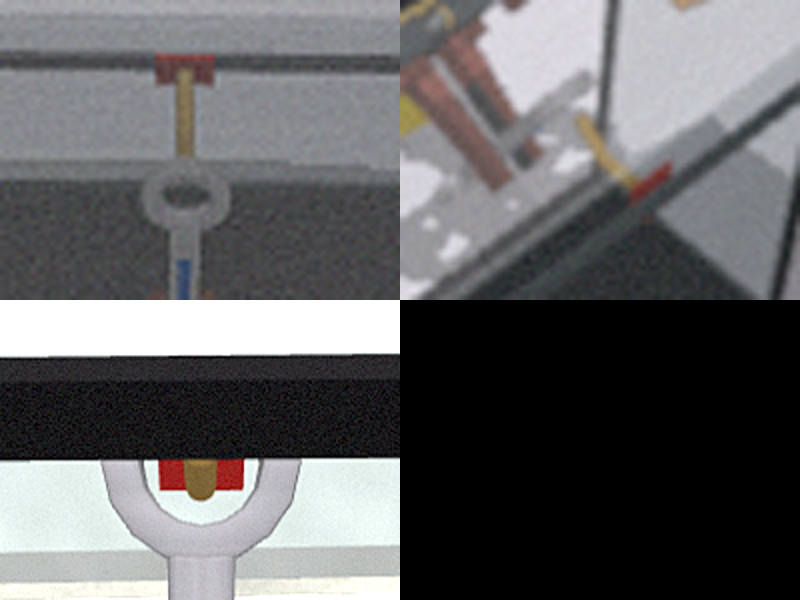

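The ring is laterally centred on the hook in both the top view (186 vs 186) and the wrist view, where the tip shows through the hole. I'll thread it now.

Request:
carry_out(commands=[[0.008, 0, -0.002, 0, 0, 0], [0.008, 0, -0.001, 0, 0, 0], [0, 0, 0, 0, 0, 0]])

```text
t: 17.18
ee_pos: [628.6, 3.3, 145.7]
orientation: [-3.036, 0.031, 0.757]
ft_force: [0.2, 0.3, -2.1]
width: 13.4
```

```bash
python3 go.py 36 31 222 25
```

```text
t 17.175 TCP [628.6   3.3 145.7] ring case [ 18.8  30.4 235.3] theta 28.0 F [ 0.2  0.3 -2.1] w 13.4 q [-0.01  0.59  2.31  3.15  0.84 -1.56]
goal TCP [650.5   2.7 131.1] shift [26.2  0.2  2.6] rot [-0.4  3.   0.2]
```

Request:
carry_out(commands=[[0.009, 0, 0.001, 0, 0, 0], [0.009, 0, 0.001, 0, 1, 0], [0.008, 0, 0.001, 0, 1, 0], [0, 0, 0, 0, 0, 0]])

```text
t: 17.68
ee_pos: [651.7, 2.9, 129.3]
orientation: [-3.05, 0.031, 0.7]
ft_force: [0.1, -0.1, -2.9]
width: 13.7
```

```bash
python3 go.py 46 31 216 10
```

```text
t 17.675 TCP [651.7   2.9 129.3] ring case [ 38.7  30.6 219.9] theta 25.9 F [ 0.1 -0.1 -2.9] w 13.7 q [-0.01  0.67  2.27  3.15  0.91 -1.56]
goal TCP [684.7   1.9 122.3] shift [32.8  0.3 -8.1] rot [-0.4 15.9  0.2]
```

Request:
carry_out(commands=[[0.011, 0, -0.001, 0, 5.5, 0], [0.011, 0, -0.003, 0, 5.5, 0], [0.011, 0, -0.003, 0, 5, 0], [0, 0, 0, 0, 0, 0]])

```text
t: 18.18
ee_pos: [685.6, 2.2, 124.6]
orientation: [-3.122, 0.033, 0.257]
ft_force: [-0.5, -0.8, -2.2]
width: 13.6
```

```bash
python3 go.py 48 31 214.5 2
```

```text
t 18.175 TCP [685.6   2.2 124.6] ring case [ 45.9  30.6 218.3] theta 9.4 F [-0.5 -0.8 -2.2] w 13.6 q [-0.01  0.9   2.21  3.15  1.37 -1.56]
goal TCP [699.8   1.6 121.9] shift [14.4  0.3  0.3] rot [-0.4  7.4  0.1]
```

Request:
carry_out(commands=[[0.007, 0, 0, 0, 4, 0], [0.007, 0, 0, 0, 4, 0], [0, 0, 0.001, 0, 0, 0], [0, 0, 0, 0, 0, 0]])

```text
t: 18.68
ee_pos: [699.0, 1.9, 123.1]
orientation: [-3.133, 0.034, 0.043]
ft_force: [0.6, 0.9, -0.8]
width: 14.1
```

```bash
python3 go.py 48 31 213 1; python3 - <<'E'
from h import *
t=img('top'); s=img('scene'); w=img('wrist')
def c(p,x,y,w,h,W,H): return cv2.resize(p[y:y+h,x:x+w],(W,H),interpolation=cv2.INTER_CUBIC)
m=np.zeros((600,800,3),np.uint8)
m[:300,:400]=c(t['pixels'],240,115,80,60,400,300)
m[:300,400:]=c(s['pixels'],280,205,80,60,400,300)
m[300:,:400]=c(w['pixels'],180,0,200,150,400,300)
cv2.imwrite('pics/m5.png',cv2.convertScaleAbs(m,alpha=1.4))
E
```

```text
t 18.675 TCP [699.    1.9 123.1] ring case [ 46.6  30.6 215.6] theta 1.6 F [ 0.6  0.9 -0.8] w 14.1 q [-0.01  1.    2.15  3.16  1.56 -1.56]
goal TCP [701.4   1.5 120.7] shift [2.4 0.3 2.4] rot [-0.4  0.6  0. ]
```

View pics/m5.png

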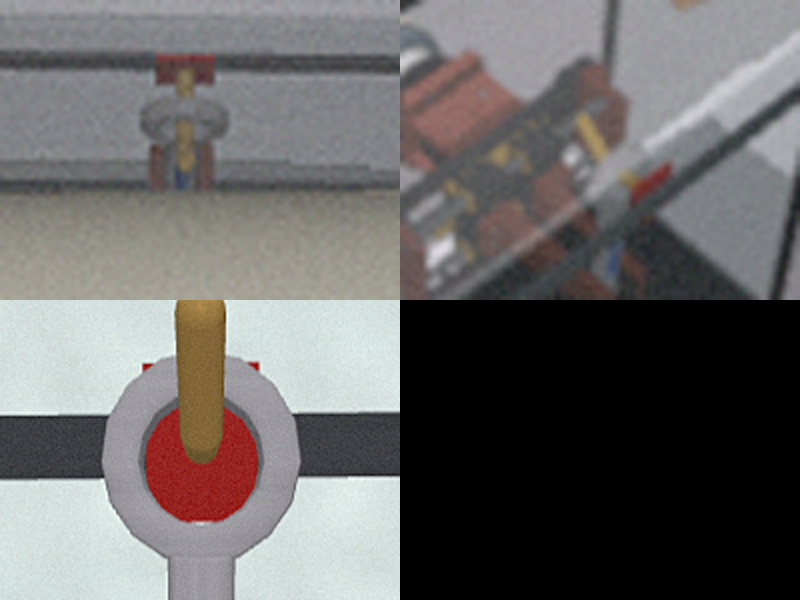

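The hook passes clearly through the ring, with brass in front and the red foot behind. I'll lower gently until it carries.

Request:
carry_out(commands=[[0, 0, 0.0015, 0, 0, 0], [0, 0, 0.0015, 0, 0, 0], [0, 0, 0, 0, 0, 0]])

```text
t: 19.2
ee_pos: [699.2, 2.0, 121.6]
orientation: [-3.133, 0.034, 0.04]
ft_force: [-0.1, 0.2, -1.4]
width: 14.1
```

```bash
python3 go.py 48 31 212 0
```

```text
t 19.2 TCP [699.2   2.  121.6] ring case [ 46.5  30.6 214. ] theta 1.5 F [-0.1  0.2 -1.4] w 14.1 q [-0.01  1.01  2.15  3.16  1.56 -1.56]
goal TCP [703.    1.5 120. ] shift [3.9 0.4 1.5] rot [-0.4  1.5  0. ]
```

Request:
carry_out(commands=[[0, 0, 0.002, 0, 0, 0], [0, 0, 0.002, 0, 0, 0], [0, 0, 0, 0, 0, 0]])

```text
t: 19.58
ee_pos: [700.2, 1.9, 120.6]
orientation: [-3.134, 0.034, 0.026]
ft_force: [-0.5, -0.6, -0.2]
width: 13.6
```

```bash
python3 go.py 48 31 212 0
```

```text
t 19.575 TCP [700.2   1.9 120.6] ring case [ 46.8  30.6 212.9] theta 1.0 F [-0.5 -0.6 -0.2] w 13.6 q [-0.01  1.02  2.15  3.16  1.58 -1.56]
goal TCP [703.    1.5 120. ] shift [2.8 0.3 0.6] rot [-0.4  1.   0. ]
```

Request:
carry_out(commands=[[0, 0, 0.002, 0, 0, 0], [0, 0, 0.002, 0, 0, 0], [0, 0, 0, 0, 0, 0]])

```text
t: 19.95
ee_pos: [701.6, 1.9, 120.7]
orientation: [-3.134, 0.034, 0.008]
ft_force: [-1.0, 1.3, -0.4]
width: 13.7
```

```bash
python3 go.py 48 31 212 0
```

```text
t 19.95 TCP [701.6   1.9 120.7] ring case [ 47.   30.6 212.8] theta 0.3 F [-1.   1.3 -0.4] w 13.7 q [-0.01  1.02  2.14  3.16  1.59 -1.56]
goal TCP [703.    1.5 120. ] shift [1.4 0.4 0.7] rot [-0.4  0.3  0. ]
```

The measured Fz has gone from about −2 to about 0 N and z no longer drops, so the hook is carrying the spanner. I'll release and let it settle.

Request:
carry_out(commands=[[0, 0, 0, 0, 0, 0], [0, 0, 0, 0, 0, 0], [0, 0, 0, 0, 0, 0], [0, 0, 0, 0, 0, 0], [0, 0, 0, 0, 0, 0], [0, 0, 0, 0, 0, 0]], grip=0)

```text
t: 20.7
ee_pos: [700.9, 1.9, 118.9]
orientation: [-3.134, 0.034, 0.015]
ft_force: [0.0, -0.3, -0.6]
width: 70.0
```

```bash
python3 go.py 48 31 212 0
```

```text
t 20.7 TCP [700.9   1.9 118.9] ring case [ 46.8  30.7 211.1] theta 0.5 F [ 0.  -0.3 -0.6] w 70.0 q [-0.01  1.03  2.14  3.16  1.59 -1.56]
goal TCP [703.    1.5 120. ] shift [ 2.1  0.4 -1.1] rot [-0.4  0.5  0. ]
```

Request:
carry_out(commands=[[-0.01, 0, 0, 0, 0, 0], [-0.02, 0, 0, 0, 0, 0], [-0.025, 0, 0, 0, 0, 0], [-0.025, 0, 0, 0, 0, 0], [-0.025, 0, 0, 0, 0, 0], [0, 0, 0, 0, 0, 0], [0, 0, 0, 0, 0, 0]])

```text
t: 21.58
ee_pos: [591.1, 4.3, 120.8]
orientation: [-3.134, 0.034, 0.015]
ft_force: [0.4, -0.2, -0.2]
width: 87.8
```

```bash
python3 go.py; python3 - <<'E'
from h import *
t=img('top'); s=img('scene'); w=img('wrist'); np.save('t3.npy',t,allow_pickle=True)
def c(p,x,y,w,h,W,H): return cv2.resize(p[y:y+h,x:x+w],(W,H),interpolation=cv2.INTER_CUBIC)
m=np.zeros((600,800,3),np.uint8)
m[:300,:400]=c(t['pixels'],120,110,320,240,400,300)
m[:300,400:]=c(s['pixels'],240,180,128,96,400,300)
m[300:,:400]=cv2.resize(w['pixels'],(400,300))
m[300:,400:]=c(s['pixels'],0,120,560,300,400,300)
cv2.imwrite('pics/m6.png',cv2.convertScaleAbs(m,alpha=1.4))
E
```

```text
t 21.575 TCP [591.1   4.3 120.8] ring case [-63.   30.6 212.9] theta 0.5 F [ 0.4 -0.2 -0.2] w 87.8 q [-0.    1.11  2.34  3.16  1.88 -1.56]
```

View pics/m6.png

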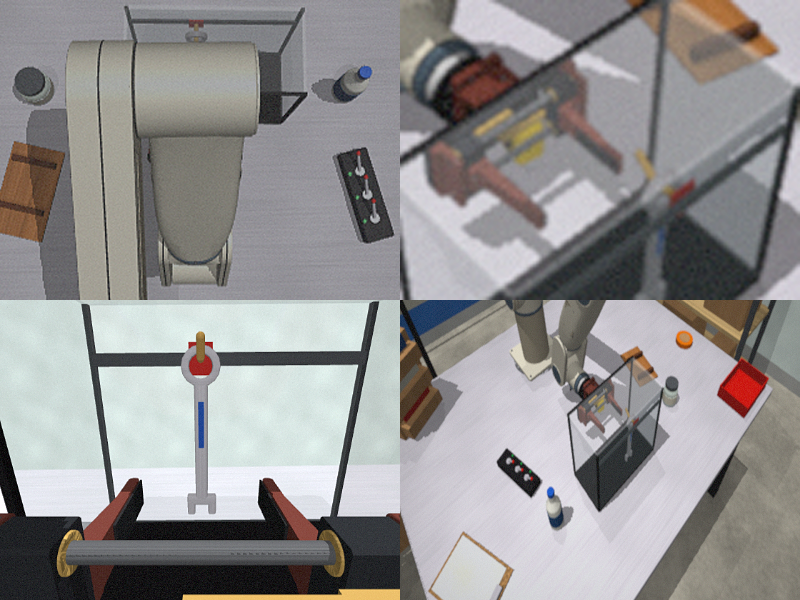

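The spanner hangs plumb through its ring in the wrist view, ring at (200,365), the fingers are clear, and all three toggles are over. Next I let it settle and check numerically for swing and bystander shifts.

Request:
carry_out(commands=[[-0.01, 0, -0.01, 0, 0, 0], [0, 0, 0, 0, 0, 0], [0, 0, 0, 0, 0, 0], [0, 0, 0, 0, 0, 0], [0, 0, 0, 0, 0, 0], [0, 0, 0, 0, 0, 0], [0, 0, 0, 0, 0, 0], [0, 0, 0, 0, 0, 0]])

```text
t: 22.72
ee_pos: [581.8, 4.4, 132.8]
orientation: [-3.134, 0.034, 0.009]
ft_force: [-0.0, -0.1, -0.0]
width: 87.7
```

```bash
python3 go.py; python3 - <<'E'
from h import *
S0=np.load('scene.npy',allow_pickle=True).item()['pixels']
def cen(p,lo,hi,box):
    m=cv2.inRange(cv2.cvtColor(p,cv2.COLOR_BGR2HSV),lo,hi); x,y,X,Y=box; q=m[y:Y,x:X]; ys,xs=np.nonzero(q); return len(xs),(xs.mean()+x).round(1),(ys.mean()+y).round(1)
s=img('scene')['pixels']
for n,p in [('before',S0),('after',s)]:
    print(n,'tape',cen(p,(22,100,60),(35,255,255),(262,205,295,240)),'spraycap',cen(p,(100,120,50),(130,255,255),(195,300,235,355)),'jarlid',cen(p,(0,0,0),(180,255,70),(365,192,395,215)))
for i in range(5):
    w=img('wrist')['pixels']; print('stripe',cen(w,(100,120,60),(130,255,255),(230,80,330,300)))
E
```

```text
t 22.725 TCP [581.8   4.4 132.8] ring case [-72.7  30.5 224.9] theta 0.3 F [-0.  -0.1 -0. ] w 87.7 q [-0.    1.1   2.37  3.16  1.89 -1.56]
before tape (199, np.float64(278.0), np.float64(220.1)) spraycap (176, np.float64(213.6), np.float64(327.7)) jarlid (212, np.float64(379.1), np.float64(204.3))
after tape (99, np.float64(279.8), np.float64(223.8)) spraycap (170, np.float64(213.4), np.float64(327.6)) jarlid (215, np.float64(378.9), np.float64(204.4))
stripe (420, np.float64(281.0), np.float64(186.5))
stripe (420, np.float64(281.0), np.float64(186.5))
stripe (420, np.float64(281.0), np.float64(186.5))
stripe (420, np.float64(281.0), np.float64(186.5))
stripe (420, np.float64(281.0), np.float64(186.5))
```

```bash
python3 -c "
from workcell import ctrl
print(ctrl.close_job())"
```

```text
the job is handed in; nothing more can be done
None
```

The spanner is hanging by its ring on the hook, all three toggles are flipped over, and the job was handed in at about 23 s. No verdict was reported back.

**Toggles:** Pushed over one by one with the closed fingers. Each push met its stop, and the balls then measured about 35 mm past their pivots, which is fully over.

**Spanner:** Gripped at the shank and threaded over the hook tip with the ring tilted about 28°. I then brought it plumb, lowered it and released it. In the last wrist view it hung plumb, and five pictures in a row showed no motion. At release the arm pose put the ring centre about 47 mm behind the case origin and 212 mm above the counter.

**Arm:** Clear of everything at the end, with the measured wrist force at about 0 N.

**Bystanders:** The bottle and jar stayed within about 0.2 px of where they were. The tape measure was half hidden by the gripper, so its position check (about 4 px off, 99 of 199 px visible) is weak. No contact with it was felt.

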